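# Pull the snug spindle cap off the food-processor base

### The job

Pick up the fork-shaped cap puller, slide its two tines under the flange of the cap that is snapped onto the food-processor motor base, and pull straight up until the cap pops off; never touch the cap with the gripper itself. Carry the cap level on the puller to the rubber drying mat, set it down gently, flange up, with its whole foot on the mat, and draw the puller out from under it. Finally stand the puller upright on the middle of the metal rest plate where you found it, let go, and leave the tart dish, the lidded tub and the spice jar where they are.

Things in the scene. Friction and masses are not known exactly. Their poses are not given: they have to be found in the camera images.
- puller: Loose steel cap puller, 102x86x105 mm, 0.18 kg, standing on its two-tine fork. Origin: fork underside, below the grip's middle; x along the tines to their open tips, z up. Tines z 0-7, y +-33 to +-43, tips x +34; crossbar and 30 wide spine at x -58 to -68; arm z 50-60, 20 wide, from the spine over the fork to x +20, carrying the grip. 43 mm free between tines and arm.
- puller_grip (a point): Grip point, 86 mm above the puller's origin, in the middle of its black upright grip tab: 34 mm along the puller's x, 14 mm thick along y (flat sides), puller z 59 to 105. Pinch it across y from above; it lies over the cap's axis when the fork is centred under the cap.
- puller_mid (a point): Middle of the puller's footprint: in the puller's frame at x = -19 mm, y = 0, z = 0.
- cap: Loose round steel cap like a mushroom, 0.14 kg. Origin: centre of its foot; z up. Skirt: tube, outer diameter 52, z 0-26 mm. Flange: domed disc, diameter 100, underside z 26, top z 42. Starts snapped on the base's hub, foot on the housing top, so a 26 mm gap is open under the flange. About 12 to 14 N straight up frees it within 5 mm. It rides level on the tines.
- motor_base: Fixed grey motor base of a food processor, rounded box, top at z 56 mm. Origin: on the worktop below the hub axis; x points to its back, z up. x -80 (front: black strip, three keys) to +105, y +-70. On its top only the cap, and a control ridge 25 mm high at x +79 to +101, y +-60: the cap is reached from the front or sides.
- hub (a point): On the hub axis at the housing's top face (z 56 mm in the base's frame): where the cap's foot centre is while the cap is on. The hub is a steel stub, diameter 32, 22 mm high, with four sprung balls that hold the cap; the cap must rise 22 mm to clear it.
- mat: Fixed black ribbed rubber drying mat, 170 x 170 x 4 mm, flat on the worktop. Origin: centre of its underside; the top face is at z = 4 mm.
- rest: Fixed flat dark steel rest plate, 150 (x) x 130 (y) x 5 mm, flat on the worktop. Origin: centre of its underside; the top face is at z = 5 mm. The puller stands on it at the start.
- tart_dish: Bystander: small fluted foil tart dish, diameter 83, 33 mm high, on the worktop near the robot. Origin: centre of its underside.
- pot: Bystander: small round lidded tub with a grey lid, diameter 69, 41 mm high, on the worktop near the robot. Origin: centre of its underside.
- spice_jar: Bystander: spice jar with a red lid, diameter 47, 97 mm high, standing toward the back of the worktop. Origin: centre of its underside.
There are look-alikes about, which are no part of the job. What is shaped like the cap but orange is not meant.

How it is judged:
By the outcome, as a careful person would: the job done as asked, in the order asked, and still so for the second after the job is handed in, with the robot touching nothing.
It also fails if it takes over 58 s, if anything falls off the work surface, if the arm or the gripper's body presses on something with over 40 N, if the wrist force passes 120 N, or if a joint passes its speed limit or range.

### The arm

A 6-joint arm with a two-finger parallel gripper is mounted at the origin on a cart in front of the work surface, level with it; the furniture and walls round the work are solid. World frame = base frame: x ahead of the robot, y to its left, z up, the work surface at z = 0. Lengths are in m, angles in rad, forces in N, time in s.
With the tool pointing down it reaches from about 0.225 to 0.875 m from the base axis. Payload 3.4 kg.
Tool frame: the origin (TCP) lies at the very end of the fingers, on their centre line; the grasp point (between the pads) lies behind it (manip.grasp_offset is the z of the grasp point in the tool frame, in m); z points along the fingers, y is the line along which they close (so a half turn about z gives the same grasp; the last joint's range is limited). The gripper opens to 85 mm and grips with 20 to 120 N. Pads are 22 mm wide; open, the fingers measure 114 mm over their backs; the gripper's body (76 mm by 85 mm) begins 54 mm behind the grasp point. The pads swing forward as they close: fully open they stand 13 mm farther back than shut.
Start: joints at [-1.467, 0.276, 1.505, -0, 1.361, -0.121], TCP at [0.128, -0.561, 0.231] pointing down, gripper open.
Joint ranges: [-2.89, 2.89], [-0.75, 2.08], [0.22, 2.7], [-1.18, 4.32], [0.11, 2.71], [-2.7, 2.7]. Speed limits (rad/s): [2.57, 2.57, 3.14, 3.14, 3.14, 3.14].

### API

Orientations are given as a unit quaternion [w, x, y, z].
In Python, from rig import manip gives the robot as it stands.
- The arm moves only by the shell command python3 -m pendant 'ROWS' [FORCE]. ROWS is JSON, a list of rows, each an object of numbers: "dx", "dy", "dz": the shift along the tool's x, y, z in m; "rx", "ry", "rz": the turn, a rotation vector about the tool's x, y, z in degrees; "hand": the finger opening in m, from 0 to 0.0854. In form: [{"dx": .., "dy": .., "dz": .., "rx": .., "ry": .., "rz": .., "hand": ..}, ...]. A call has 1 to 12 rows; each row shifts and turns the commanded pose from where the row before left it, along the tool's axes as they then stand; what a row does not reach is not made up. A row lasts 1/12 s, in which the tool goes at most 41.7 mm and 7.16 degrees, less where a joint would pass 70% of its speed; a pose out of reach is approached as far as the arm can. A call is refused whole if a number of a shift passes 0.0417 or a number of a turn 7.16, either way. A call with a gripper value outside its range is refused whole. The fingers move at their own pace and stop on an object; FORCE is the grip in N (left out, the last holds). Time passes only in rows, so rows that do not move let the fingers close. It gives the time, the measured TCP pose, the force, the opening and the grip force at its end, in the units of the state.
- manip.get_state(): the state, without advancing time (a new reading comes with each control period).
- manip.get_image(name): name is "scene" or "top"; returns a dict with "frame" (384x512x3 uint8, red, green, blue), "fx", "fy", "cx", "cy" (pixels), "position" and "attitude" of the camera in the world. Camera axes: x right, y up, looking along -z (the intrinsics and any distortion apply to the point x, -y, -z); pixel columns grow to the right and rows downward; lengths in m; the calibration is good to about 2 mm. A picture is of the moment at which its call begins. There is no depth.
- manip.sign_off(): hands the job in; it is judged then, once.
The state is a dict: "clock": time; "qpos": joint angles; "qd": joint speeds; "effort": joint torques, N m; "position": TCP position; "ee_rot": TCP orientation; "contact_force": force on the tool from outside, world axes, zero at the start; "moment": the same for the moment, N m; "width": finger opening in m; "gripper_force": force on a finger pad.
Only numpy, scipy, OpenCV 4.12 (cv2) and the standard library are available. Lean on these libraries where they do the work, as an engineer would, in place of code of your own. Each camera call takes 0.05 s, during which the arm holds its last target. There are 200 camera calls.

## Working session

There is one attempt and no reset: what is moved stays moved. The work goes in short steps, Python scripts to look and compute and a shell command to move; the robot and the scene stay as the last step left them, time stands still between calls to the robot, and variables do not carry over. Pictures are saved under pics/ and viewed, at most 13 in all, crops included, and the job is handed in when it is done.

```bash
mkdir -p pics; ls
python3 - <<'E'
from rig import manip
import cv2,pickle
d={}
for n in("scene","top"):
    im=manip.get_image(n); d[n]=im
    cv2.imwrite(f"pics/{n}0.png",im["frame"][:,:,::-1])
    print(n,{k:v for k,v in im.items() if k!="frame"})
pickle.dump(d,open("im0.pkl","wb"))
print(manip.grasp_offset,manip.get_state())
E
```

```text
pics
scene {'fx': 353.99956380600656, 'fy': 353.99956380600656, 'cx': 262.7534474661367, 'cy': 193.52154363961625, 'position': array([0.07301212, 0.90994882, 0.74238198]), 'attitude': array([-0.23381939, -0.11473213,  0.45288407,  0.85267875])}
top {'fx': 478.13976377360495, 'fy': 478.13976377360495, 'cx': 251.67099558805344, 'cy': 186.50877311044457, 'position': array([0.38323779, 0.04607176, 1.75568119]), 'attitude': array([-0.70318841, -0.04641676,  0.03853203,  0.70843971])}
-0.0187 {'clock': 0.1, 'qpos': array([-1.46703179e+00,  2.76515039e-01,  1.50600428e+00, -1.68544343e-05,
        1.36069603e+00, -1.21019909e-01]), 'qd': array([-0.00066788, -0.00053164, -0.00194169,  0.00027921, -0.00055879,
        0.00074613]), 'effort': array([ 1.01558358e-03, -4.17699873e+01, -2.46404099e+01, -2.00535028e-04,
        5.80925698e-03, -4.44445931e-06]), 'position': array([ 0.12809399, -0.5600685 ,  0.23053664]), 'ee_rot': array([-8.11392607e-04,  9.93690115e-01,  1.12157467e-01, -1.24016769e-06]), 'contact_force': array([0.13223285, 1.00833035, 0.69203497]), 'moment': array([-0.01866364,  0.00380679,  0.00246518]), 'gripper_force': 0.0, 'width': 0.08511759343889574}
```

View pics/scene0.png

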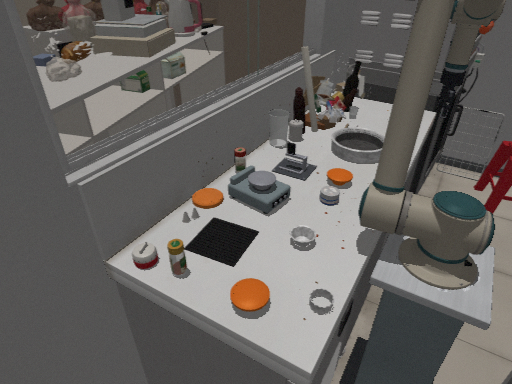

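View pics/top0.png

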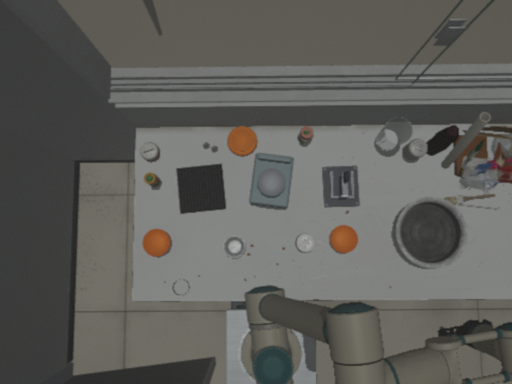

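The scene view shows the motor base with its grey cap at (262,181), the mat at (222,240) and the rest plate with the puller at (295,166). In the top view they are at (271,181), (201,188) and (341,186).

Cap candidates in the top view:
- **Grey disc on the motor base, (271,181):** this is the one that fits, being steel and snapped on the base.
- **Orange discs at (242,141), (157,243) and (343,239):** excluded because they are orange.

I'll confirm this in one enlarged crop.

```bash
cat > h.py <<'E'
import numpy as np,cv2,pickle
from scipy.spatial.transform import Rotation as R
def rot(q): return R.from_quat([q[1],q[2],q[3],q[0]]).as_matrix()
def ray(im,u,v):
    d=rot(im["attitude"])@np.array([(u-im["cx"])/im["fx"],-(v-im["cy"])/im["fy"],-1]); return np.array(im["position"]),d/np.linalg.norm(d)
def plane(im,u,v,z):
    p,d=ray(im,u,v); return p+d*(z-p[2])/d[2]
def tri(i1,a,i2,b):
    p,d=ray(i1,*a); q,e=ray(i2,*b)
    s=np.linalg.lstsq(np.c_[d,-e],q-p,rcond=None)[0]
    A=p+s[0]*d;B=q+s[1]*e
    return (A+B)/2,np.linalg.norm(A-B)
def proj(im,P):
    c=rot(im["attitude"]).T@(np.array(P)-im["position"]); return im["cx"]+im["fx"]*c[0]/-c[2],im["cy"]+im["fy"]*c[1]/c[2]
def crop(im,x0,y0,x1,y1,k):
    return cv2.resize(np.ascontiguousarray(im["frame"][y0:y1,x0:x1,::-1]),None,fx=k,fy=k,interpolation=cv2.INTER_CUBIC)
E
python3 - <<'E'
from h import *
d=pickle.load(open("im0.pkl","rb"))
a=crop(d["top"],240,140,370,220,6)   # 780x480
a=crop(d["top"],240,145,370,215,6)[:, :]   # 780x420
b=crop(d["scene"],222,145,327,215,4)
a=cv2.resize(a,(520,280)); 
a1=crop(d["top"],245,150,298,212,5); a2=crop(d["top"],316,160,366,212,5)
c=np.zeros((600,800,3),np.uint8)
c[:310,:265]=a1; c[:260,270:520]=a2; 
b1=crop(d["scene"],225,160,295,212,5); b2=crop(d["scene"],268,138,322,184,5)
c[330:590,:350]=b1; c[330:560,360:630]=b2
cv2.imwrite("pics/c1.png",c)
E
```

```text
(no output)
```

View pics/c1.png

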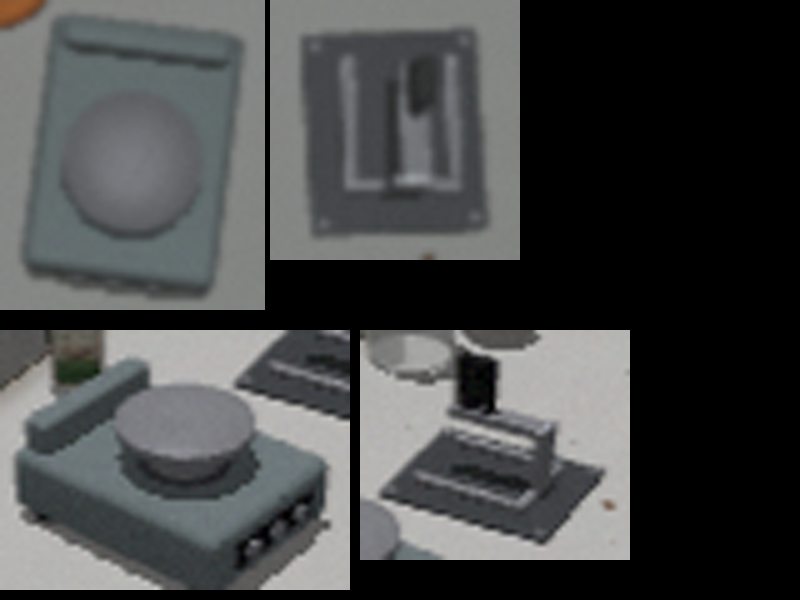

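The crop confirms the grey steel cap on the teal base at top (271,182). It also shows the puller on the dark plate, with its tines pointing up in the image (+x) and the black grip at about (346,176). Next I'll measure.

Run:
```python
from h import *
d=pickle.load(open("im0.pkl","rb"))
for n,pts in (("top",dict(cap=(271,182),base=(258,195),table=(300,200),plate=(325,200),grip=(346,176),mat=(200,190),tine=(331,180),spine=(345,195))),("scene",dict(cap=(262,180),base=(240,195),front=(274,205),table=(330,210),plate=(285,170),grip=(291,148),mat=(222,240),tine=(283,167),spine=(305,166)))):
    lab=cv2.cvtColor(d[n]["frame"],cv2.COLOR_RGB2LAB)
    for k,(u,v) in pts.items(): print(n,k,lab[v,u].astype(int)-[0,128,128])
```

```text
top cap [131   0  -3]
top base [116  -4  -2]
top table [140  -1   1]
top plate [81 -1 -2]
top grip [53  1 -1]
top mat [45  0  1]
top tine [119  -1  -2]
top spine [155  -1  -3]
scene cap [137   1  -3]
scene base [69 -3 -2]
scene front [31 -1 -2]
scene table [189   0   1]
scene plate [65  1 -2]
scene grip [10 -2  1]
scene mat [27 -2 -1]
scene tine [117   3  -4]
scene spine [65  1 -1]
```

Run:
```python
from h import *
d=pickle.load(open("im0.pkl","rb")); T,S=d["top"],d["scene"]
L={n:cv2.cvtColor(d[n]["frame"],cv2.COLOR_RGB2LAB).astype(int)-[0,128,128] for n in d}
def big(m,box):
    k=np.zeros(m.shape,np.uint8); x0,y0,x1,y1=box; k[y0:y1,x0:x1]=m[y0:y1,x0:x1]
    k=cv2.morphologyEx(k,cv2.MORPH_OPEN,np.ones((3,3)))
    return max(cv2.findContours(k,0,1)[0],key=cv2.contourArea)
t,s=L["top"],L["scene"]
# cap
c=big((t[...,1]>=-2)&(t[...,2]<=-2)&(t[...,0]>95),(250,162,292,202)); e=cv2.fitEllipse(c); print("cap top",e)
print(" rim@.085",plane(T,*e[0],.085),"diam",np.array(e[1])/T["fx"]*(T["position"][2]-.085))
c=big((s[...,1]>=-1)&(s[...,0]>105),(244,165,280,193)); e2=cv2.fitEllipse(c); print("cap scene",e2,cv2.boundingRect(c))
print(" tri",tri(T,e[0],S,e2[0]))
# base top + whole
c=big((t[...,1]<=-3)|((np.hypot(*np.indices(t.shape[:2])[::-1]-np.array([271,181])[:,None,None])<17)),(245,148,298,214)); r=cv2.minAreaRect(c); print("base",r,[plane(T,*p,.056).round(4) for p in cv2.boxPoints(r)])
# mat, rest
for nm,box,boxs,zz,th in(("mat",(170,155,232,220),(180,212,265,268),.004,90),("rest",(316,158,366,212),None,.005,100)):
    c=big(t[...,0]<th,box) if nm=="mat" else cv2.convexHull(big((t[...,0]<th),box)); r=cv2.minAreaRect(c); P=[plane(T,*p,zz) for p in cv2.boxPoints(r)]
    print(nm,np.array(P).round(4).tolist(),"sides",np.linalg.norm(P[0]-P[1]),np.linalg.norm(P[1]-P[2]),"ctr",np.mean(P,0).round(4))
    if boxs:
        c=big(s[...,0]<80,boxs); q=cv2.approxPolyDP(cv2.convexHull(c),4,True)[:,0]; print(" scene",q.tolist(),[plane(S,*map(float,p),zz).round(4).tolist() for p in q]); cc=plane(S,*cv2.minAreaRect(c)[0],zz)
        print(" tri ctr",tri(T,cv2.minAreaRect(big(t[...,0]<th,box))[0],S,cv2.minAreaRect(c)[0]))
# grip
c=big(t[...,0]<70,(338,165,358,190)); print("grip top",cv2.minAreaRect(c),cv2.boundingRect(c))
c=big(s[...,0]<25,(280,138,302,158)); print("grip scene",cv2.minAreaRect(c),cv2.boundingRect(c))
```

```text
cap top ((271.4337463378906, 180.95701599121094), (24.96365737915039, 26.712778091430664), 111.4661636352539)
 rim@.085 [ 0.60425146 -0.00570664  0.085     ] diam [0.0872262  0.09333785]
cap scene ((263.2276611328125, 174.9425048828125), (20.803504943847656, 29.538711547851562), 84.85376739501953) (248, 165, 32, 21)
 tri (array([ 0.59790208, -0.00723557,  0.10078241]), np.float64(0.009377957615668672))
base ((271.41998291015625, 179.55999755859375), (37.476661682128906, 49.92174530029297), 8.13010311126709) [array([0.5344, 0.073 , 0.056 ]), array([0.7133, 0.0464, 0.056 ]), array([ 0.6927, -0.0871,  0.056 ]), array([ 0.5144, -0.0589,  0.056 ])]
mat [[0.6675, 0.3457, 0.004], [0.6823, 0.1769, 0.004], [0.5126, 0.1608, 0.004], [0.4979, 0.3276, 0.004]] sides 0.16941210591012557 0.1705024914452984 ctr [0.5901 0.2527 0.004 ]
 scene [[186, 246], [213, 218], [257, 231], [234, 265]] [[0.6633, 0.3332, 0.004], [0.6759, 0.1811, 0.004], [0.5156, 0.162, 0.004], [0.495, 0.3237, 0.004]]
 tri ctr (array([0.58985695, 0.25301858, 0.00065294]), np.float64(0.00029356818061533575))
rest [[0.6691, -0.1996, 0.005], [0.668, -0.3288, 0.005], [0.5197, -0.3239, 0.005], [0.5207, -0.196, 0.005]] sides 0.1292077557928155 0.14830751363152747 ctr [ 0.5944 -0.2621  0.005 ]
grip top ((346.5, 176.0), (10.0, 5.0), 90.0) (344, 171, 6, 11)
grip scene ((291.0, 148.0), (8.0, 6.0), 90.0) (288, 144, 7, 9)
```

Run:
```python
from h import *
d=pickle.load(open("im0.pkl","rb")); T,S=d["top"],d["scene"]
t=cv2.cvtColor(T["frame"],cv2.COLOR_RGB2LAB)[...,0].astype(float); s=cv2.cvtColor(S["frame"],cv2.COLOR_RGB2LAB)[...,0].astype(float)
np.set_printoptions(linewidth=250)
print(t[164:204,326:358].astype(int))
g=tri(T,(346.5,176),S,(291,148)); print("grip",g)
def cl(c0,c1,rows):
    P=[]
    for r in rows:
        w=np.clip(t[r,c0:c1]-90,0,None); P.append(plane(T,(w*np.arange(c0,c1)).sum()/w.sum(),r,.012))
    P=np.array(P); k=np.polyfit(P[:,0],P[:,1],1); print("tine yaw",np.degrees(np.arctan(k[0])),"y@.59",np.polyval(k,.59)); 
cl(328,335,range(172,194)); cl(349,356,range(172,194))
print("bolts",[plane(T,316+(x-270+.5)/5-.5,160+(y+.5)/5-.5,.005).round(4).tolist() for x,y in((316,47),(465,40),(320,223),(475,214))])
```

```text
[[144 144 143 ... 138 139 142]
 [140 139 140 ... 118 122 136]
 [123 118 117 ...  91  99 126]
 ...
 [ 78  76  79 ...  77  78  77]
 [ 79  77  78 ...  79  93  92]
 [ 89  85  78 ...  83 101 105]]
grip (array([ 0.6173017 , -0.27085593,  0.08585638]), np.float64(0.004844654355966809))
tine yaw 0.3796517865908303 y@.59 -0.22812190585319653
tine yaw 1.0075753334173398 y@.59 -0.30398624033003907
bolts [[0.6578, -0.206, 0.005], [0.6621, -0.3161, 0.005], [0.5273, -0.2056, 0.005], [0.533, -0.3192, 0.005]]
```

```bash
python3 - <<'E'
from h import *
d=pickle.load(open("im0.pkl","rb")); T,S=d["top"],d["scene"]
t=cv2.cvtColor(T["frame"],cv2.COLOR_RGB2LAB)[...,0].astype(int)
for r in list(range(166,176))+list(range(190,202)): print(r,t[r,328:336],t[r,340:358],plane(T,341,r,.012)[0].round(4),plane(T,346,r,.11)[0].round(4))
E
python3 -m pendant '[{"rz":7},{"rz":5}]' 60
```

```text
166 [117 118 120 118 109 106 108 107] [101  97  96  95  96  97  97  95  95  95  95  93  88  88  92  91  99 126] 0.6674 0.6513
167 [89 88 89 87 82 82 80 81] [ 77  77  76  77  76  73  76  73  74  72  75  75  77  86 101  96  91 116] 0.6636 0.6477
168 [77 77 77 77 78 77 77 77] [ 75  75  74  74  75  75  75  72  74  75  74  75  77  84 101  98  90 113] 0.6599 0.6442
169 [76 75 76 76 77 76 77 77] [ 77  77  77  74  75  76  77  74  77  73  73  76  76  76  83  83  86 112] 0.6562 0.6407
170 [76 77 80 86 83 79 77 77] [ 75  76  76  76  75  74  71  71  71  74  79  88  87  79  76  75  82 112] 0.6525 0.6372
171 [ 75  82  96 113 103  83  77  77] [ 77  77  79  76  71  64  61  59  63  70  83 112 118  97  80  74  80 102] 0.6487 0.6337
172 [ 75  85 113 126 112  89  80  77] [ 74  77  87  77  58  51  52  54  57  66  82 120 130 103  79  73  79 102] 0.645 0.6302
173 [ 76  88 118 126 110  88  77  76] [ 72  79  93  74  48  47  53  54  56  66  81 117 122  99  80  76  80 104] 0.6413 0.6267
174 [ 76  88 119 122 108  87  77  77] [ 73  80  98  76  48  45  55  53  56  63  80 116 118  98  80  74  78 104] 0.6376 0.6232
[... 841 characters left out ...]
5 107 109  87  74  74  75] 0.56 0.5499
196 [ 78  77  87 125 131 123 119 118] [ 80 114 128 140 147 140 137 134 121 116 117 118 120 115  92  77  75  74] 0.5563 0.5465
197 [ 76  76  84 113 120 119 119 119] [ 66  79  85  89  92  88  91 100 104 115 120 121 119 114  92  76  74  73] 0.5526 0.543
198 [78 77 77 83 83 82 80 81] [55 54 54 58 55 58 66 74 79 84 88 88 89 88 78 75 77 75] 0.549 0.5395
199 [77 79 76 73 72 72 74 75] [57 58 57 57 55 58 71 74 76 73 74 74 73 75 73 76 74 76] 0.5453 0.5361
200 [78 78 77 77 76 79 77 78] [72 73 73 74 72 72 74 76 78 75 76 76 74 75 77 76 76 74] 0.5416 0.5326
201 [79 77 77 76 77 78 77 77] [77 75 79 77 77 76 77 77 75 74 77 77 77 77 76 77 78 77] 0.538 0.5291invalid input
```

```bash
python3 -m pendant '[{"dx":0,"dy":0,"dz":0,"rx":0,"ry":0,"rz":6.0,"hand":0.085},{"dx":0,"dy":0,"dz":0,"rx":0,"ry":0,"rz":6.0,"hand":0.085}]' 60.0; cat *.md 2>/dev/null; python3 -m pendant --help | head
```

```text
clock: 0.27
position: [0.1282, -0.5602, 0.2308]
ee_rot: [-0.001, 1.0, 0.005, -0.0]
contact_force: [-0.6, 0.1, -0.4]
width: 0.0846
gripper_force: 0.0invalid input: not JSON, or not a number
```

```bash
python3 -m pendant '[{"dx":0.0204,"dy":-0.0122},{"dx":0.0204,"dy":-0.0122},{"dx":0.0204,"dy":-0.0122},{"dx":0.0204,"dy":-0.0122},{"dx":0.0204,"dy":-0.0122},{"dx":0.0204,"dy":-0.0122},{"dx":0.0204,"dy":-0.0122},{"dx":0.0204,"dy":-0.0122},{"dx":0.0204,"dy":-0.0122},{"dx":0.0204,"dy":-0.0122},{"dx":0.0204,"dy":-0.0122},{"dx":0.0204,"dy":-0.0122}]'; python3 -m pendant '[{"dx":0.0204,"dy":-0.0122},{"dx":0.0204,"dy":-0.0122},{"dx":0.0204,"dy":-0.0122},{"dx":0.0204,"dy":-0.0122},{"dx":0.0204,"dy":-0.0122},{"dx":0.0204,"dy":-0.0122},{"dx":0.0204,"dy":-0.0122},{"dx":0.0204,"dy":-0.0122},{"dx":0.0204,"dy":-0.0122},{"dx":0.0204,"dy":-0.0122},{"dx":0.0204,"dy":-0.0122},{"dx":0.0,"dy":0.0}]'
```

```text
invalid input
invalid input
```

```bash
python3 -m pendant '[{"dx":0.02,"dy":-0.012,"dz":0,"rx":0,"ry":0,"rz":0,"hand":0.085},{"dx":0.02,"dy":-0.012,"dz":0,"rx":0,"ry":0,"rz":0,"hand":0.085},{"dx":0.02,"dy":-0.012,"dz":0,"rx":0,"ry":0,"rz":0,"hand":0.085},{"dx":0.02,"dy":-0.012,"dz":0,"rx":0,"ry":0,"rz":0,"hand":0.085},{"dx":0.02,"dy":-0.012,"dz":0,"rx":0,"ry":0,"rz":0,"hand":0.085},{"dx":0.02,"dy":-0.012,"dz":0,"rx":0,"ry":0,"rz":0,"hand":0.085},{"dx":0.02,"dy":-0.012,"dz":0,"rx":0,"ry":0,"rz":0,"hand":0.085},{"dx":0.02,"dy":-0.012,"dz":0,"rx":0,"ry":0,"rz":0,"hand":0.085},{"dx":0.02,"dy":-0.012,"dz":0,"rx":0,"ry":0,"rz":0,"hand":0.085},{"dx":0.02,"dy":-0.012,"dz":0,"rx":0,"ry":0,"rz":0,"hand":0.085},{"dx":0.02,"dy":-0.012,"dz":0,"rx":0,"ry":0,"rz":0,"hand":0.085},{"dx":0.02,"dy":-0.012,"dz":0,"rx":0,"ry":0,"rz":0,"hand":0.085}]'
```

```text
clock: 1.27
position: [0.3667, -0.4119, 0.2309]
ee_rot: [-0.0, 1.0, 0.008, -0.0]
contact_force: [-0.3, -0.4, -0.3]
width: 0.0849
gripper_force: 0.0
```

```bash
python3 -m pendant '[{"dx":0.02,"dy":-0.012,"dz":0,"rx":0,"ry":0,"rz":0,"hand":0.085},{"dx":0.02,"dy":-0.012,"dz":0,"rx":0,"ry":0,"rz":0,"hand":0.085},{"dx":0.02,"dy":-0.012,"dz":0,"rx":0,"ry":0,"rz":0,"hand":0.085},{"dx":0.02,"dy":-0.012,"dz":0,"rx":0,"ry":0,"rz":0,"hand":0.085},{"dx":0.02,"dy":-0.012,"dz":0,"rx":0,"ry":0,"rz":0,"hand":0.085},{"dx":0.02,"dy":-0.012,"dz":0,"rx":0,"ry":0,"rz":0,"hand":0.085},{"dx":0.02,"dy":-0.012,"dz":0,"rx":0,"ry":0,"rz":0,"hand":0.085},{"dx":0.02,"dy":-0.012,"dz":0,"rx":0,"ry":0,"rz":0,"hand":0.085},{"dx":0.02,"dy":-0.012,"dz":0,"rx":0,"ry":0,"rz":0,"hand":0.085},{"dx":0.02,"dy":-0.012,"dz":0,"rx":0,"ry":0,"rz":0,"hand":0.085},{"dx":0.02,"dy":-0.012,"dz":0,"rx":0,"ry":0,"rz":0,"hand":0.085},{"dx":0,"dy":0,"dz":0,"rx":0,"ry":0,"rz":0,"hand":0.085}]'
```

```text
clock: 2.27
position: [0.5872, -0.2749, 0.2303]
ee_rot: [-0.001, 1.0, 0.009, 0.001]
contact_force: [-0.2, -0.1, 0.6]
width: 0.085
gripper_force: 0.0
```

```bash
python3 -m pendant '[{"dx":0.015,"dy":-0.004,"dz":0,"rx":0,"ry":0,"rz":0,"hand":0.085},{"dx":0.015,"dy":-0.0045,"dz":0,"rx":0,"ry":0,"rz":0,"hand":0.085},{"dx":0,"dy":0,"dz":0.02,"rx":0,"ry":0,"rz":0,"hand":0.06},{"dx":0,"dy":0,"dz":0.025,"rx":0,"ry":0,"rz":0,"hand":0.06},{"dx":0,"dy":0,"dz":0.025,"rx":0,"ry":0,"rz":0,"hand":0.06},{"dx":0,"dy":0,"dz":0.02,"rx":0,"ry":0,"rz":0,"hand":0.06},{"dx":0,"dy":0,"dz":0.01,"rx":0,"ry":0,"rz":0,"hand":0.06},{"dx":0,"dy":0,"dz":0,"rx":0,"ry":0,"rz":0,"hand":0.06}]'
python3 - <<'E'
from rig import manip
from h import *
d={n:manip.get_image(n) for n in("scene","top")}; pickle.dump(d,open("im1.pkl","wb"))
c=np.zeros((600,800,3),np.uint8)
a=crop(d["top"],305,140,385,220,5);b=crop(d["scene"],255,100,335,190,5)
c[:400,:400]=a; c[:450,400:]=b; cv2.imwrite("pics/c2.png",c[:450])
p=manip.get_state(); print(p["position"],[proj(d[n],p["position"]) for n in d])
E
```

```text
clock: 2.93
position: [0.6116, -0.2679, 0.1281]
ee_rot: [-0.001, 1.0, 0.008, -0.003]
contact_force: [-0.7, 0.7, 0.3]
width: 0.0599
gripper_force: 0.0
[ 0.61383149 -0.26897912  0.13164298] [(np.float64(291.6680772030326), np.float64(138.00452009616123)), (np.float64(348.7497444706057), np.float64(175.76023268404606))]
```

View pics/c2.png

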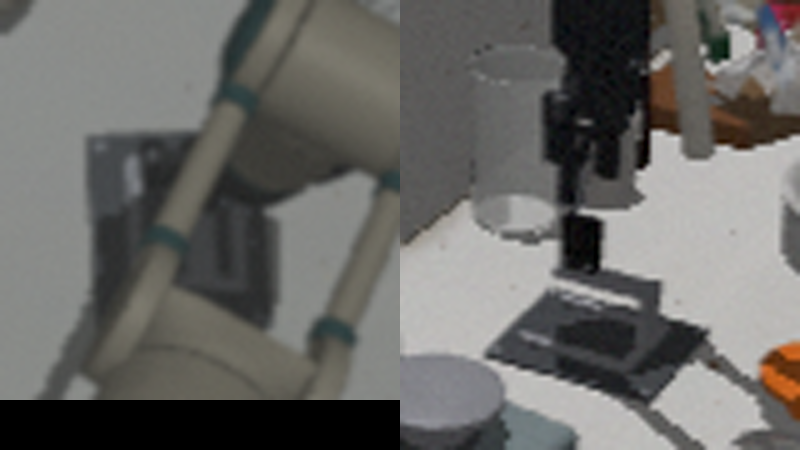

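The gripper sits just above the black tab (scene, about (291,148)), and the fingers straddle it. I'll correct by 3 mm, go down and grip.

```bash
python3 -m pendant '[{"dx":0.003,"dy":-0.003,"dz":0,"rx":0,"ry":0,"rz":0,"hand":0.06},{"dx":0,"dy":0,"dz":0.01,"rx":0,"ry":0,"rz":0,"hand":0.06},{"dx":0,"dy":0,"dz":0.015,"rx":0,"ry":0,"rz":0,"hand":0.06},{"dx":0,"dy":0,"dz":0.015,"rx":0,"ry":0,"rz":0,"hand":0.06},{"dx":0,"dy":0,"dz":0.012,"rx":0,"ry":0,"rz":0,"hand":0.06},{"dx":0,"dy":0,"dz":0.0065,"rx":0,"ry":0,"rz":0,"hand":0.06},{"dx":0,"dy":0,"dz":0,"rx":0,"ry":0,"rz":0,"hand":0.06},{"dx":0,"dy":0,"dz":0,"rx":0,"ry":0,"rz":0,"hand":0.06},{"dx":0,"dy":0,"dz":0,"rx":0,"ry":0,"rz":0,"hand":0.06}]'
python3 - <<'E'
from rig import manip
s=manip.get_state(); print(s["position"],s["ee_rot"],s["contact_force"])
E
```

```text
clock: 3.78
position: [0.6173, -0.2659, 0.0736]
ee_rot: [0.0, 1.0, 0.008, 0.001]
contact_force: [-0.1, 0.2, 1.0]
width: 0.0603
gripper_force: 0.0
[ 0.61734768 -0.26590659  0.07364054] [4.51712140e-04 9.99970187e-01 7.67218844e-03 7.46873478e-04] [-0.12632662  0.20629216  1.02008193]
```

```bash
python3 -m pendant '[{"dx":0,"dy":0,"dz":0,"rx":0,"ry":0,"rz":0,"hand":0.022},{"dx":0,"dy":0,"dz":0,"rx":0,"ry":0,"rz":0,"hand":0.022},{"dx":0,"dy":0,"dz":0,"rx":0,"ry":0,"rz":0,"hand":0.022},{"dx":0,"dy":0,"dz":0,"rx":0,"ry":0,"rz":0,"hand":0.022},{"dx":0,"dy":0,"dz":0,"rx":0,"ry":0,"rz":0,"hand":0.022}]' 80; python3 -m pendant '[{"dx":0,"dy":0,"dz":0,"rx":0,"ry":0,"rz":0,"hand":0.0},{"dx":0,"dy":0,"dz":0,"rx":0,"ry":0,"rz":0,"hand":0.0},{"dx":0,"dy":0,"dz":0,"rx":0,"ry":0,"rz":0,"hand":0.0},{"dx":0,"dy":0,"dz":0,"rx":0,"ry":0,"rz":0,"hand":0.0},{"dx":0,"dy":0,"dz":0,"rx":0,"ry":0,"rz":0,"hand":0.0},{"dx":0,"dy":0,"dz":0,"rx":0,"ry":0,"rz":0,"hand":0.0}]' 80
```

```text
clock: 4.2
position: [0.6168, -0.2656, 0.073]
ee_rot: [0.0, 1.0, 0.008, 0.0]
contact_force: [-0.4, -0.6, -0.4]
width: 0.0221
gripper_force: 0.0
clock: 4.7
position: [0.617, -0.2659, 0.0731]
ee_rot: [0.0, 1.0, 0.008, 0.0]
contact_force: [0.0, -0.8, 2.8]
width: 0.0127
gripper_force: 78.2
```

```bash
python3 -m pendant '[{"dx":0,"dy":0,"dz":-0.005,"rx":0,"ry":0,"rz":0,"hand":0},{"dx":0,"dy":0,"dz":-0.01,"rx":0,"ry":0,"rz":0,"hand":0},{"dx":0,"dy":0,"dz":-0.015,"rx":0,"ry":0,"rz":0,"hand":0},{"dx":-0.01,"dy":0,"dz":-0.02,"rx":0,"ry":0,"rz":0,"hand":0},{"dx":-0.02,"dy":0,"dz":-0.02,"rx":0,"ry":0,"rz":0,"hand":0},{"dx":-0.02,"dy":-0.01,"dz":-0.02,"rx":0,"ry":0,"rz":0,"hand":0},{"dx":-0.02,"dy":-0.02,"dz":-0.01,"rx":0,"ry":0,"rz":0,"hand":0},{"dx":-0.02,"dy":-0.02,"dz":0,"rx":0,"ry":0,"rz":0,"hand":0},{"dx":-0.02,"dy":-0.02,"dz":0,"rx":0,"ry":0,"rz":0,"hand":0},{"dx":-0.01,"dy":-0.02,"dz":0,"rx":0,"ry":0,"rz":0,"hand":0},{"dx":-0.007,"dy":-0.02,"dz":0,"rx":0,"ry":0,"rz":0,"hand":0},{"dx":0,"dy":-0.02,"dz":0,"rx":0,"ry":0,"rz":0,"hand":0}]'
python3 -m pendant '[{"dx":0,"dy":-0.02,"dz":0,"rx":0,"ry":0,"rz":0,"hand":0},{"dx":0,"dy":-0.02,"dz":0,"rx":0,"ry":0,"rz":0,"hand":0},{"dx":0,"dy":-0.02,"dz":0,"rx":0,"ry":0,"rz":0,"hand":0},{"dx":0,"dy":-0.02,"dz":0,"rx":0,"ry":0,"rz":0,"hand":0},{"dx":0,"dy":-0.02,"dz":0,"rx":0,"ry":0,"rz":0,"hand":0},{"dx":0,"dy":-0.015,"dz":0,"rx":0,"ry":0,"rz":0,"hand":0},{"dx":0,"dy":-0.01,"dz":0,"rx":0,"ry":0,"rz":0,"hand":0},{"dx":0,"dy":-0.005,"dz":0,"rx":0,"ry":0,"rz":0,"hand":0},{"dx":0,"dy":0,"dz":0,"rx":0,"ry":0,"rz":0,"hand":0},{"dx":0,"dy":0,"dz":0,"rx":0,"ry":0,"rz":0,"hand":0},{"dx":0,"dy":0,"dz":0,"rx":0,"ry":0,"rz":0,"hand":0}]'
```

```text
clock: 5.7
position: [0.4852, -0.1361, 0.1732]
ee_rot: [-0.0, 1.0, 0.007, -0.001]
contact_force: [0.4, 0.8, -1.4]
width: 0.0131
gripper_force: 78.0
clock: 6.62
position: [0.4858, -0.0083, 0.1728]
ee_rot: [0.0, 1.0, 0.007, -0.0]
contact_force: [-0.2, -0.3, -2.1]
width: 0.0132
gripper_force: 78.0
```

```bash
python3 -m pendant '[{"dx":0,"dy":0,"dz":0.01,"rx":0,"ry":0,"rz":0,"hand":0},{"dx":0,"dy":0,"dz":0.01,"rx":0,"ry":0,"rz":0,"hand":0},{"dx":0,"dy":0,"dz":0.01,"rx":0,"ry":0,"rz":0,"hand":0},{"dx":0,"dy":0,"dz":0.007,"rx":0,"ry":0,"rz":0,"hand":0},{"dx":0,"dy":0,"dz":0.003,"rx":0,"ry":0,"rz":0,"hand":0},{"dx":0,"dy":0,"dz":0,"rx":0,"ry":0,"rz":0,"hand":0},{"dx":0,"dy":0,"dz":0,"rx":0,"ry":0,"rz":0,"hand":0}]'
python3 - <<'E'
from rig import manip
from h import *
d={n:manip.get_image(n) for n in("scene","top")}; pickle.dump(d,open("im2.pkl","wb"))
c=np.zeros((600,800,3),np.uint8)
a=crop(d["top"],235,145,305,245,6);b=crop(d["scene"],225,130,325,230,4)
b=crop(d["scene"],225,135,305,225,5)
c[:600,:400]=a[:600,:400]; c[:450,400:]=b; cv2.imwrite("pics/c3.png",c)
p=manip.get_state(); print(p["position"])
E
```

```text
clock: 7.2
position: [0.4857, -0.0076, 0.1325]
ee_rot: [0.0, 1.0, 0.008, -0.0]
contact_force: [0.0, -0.4, -1.0]
width: 0.0133
gripper_force: 78.0
[ 0.48612171 -0.00757264  0.13309231]
```

View pics/c3.png

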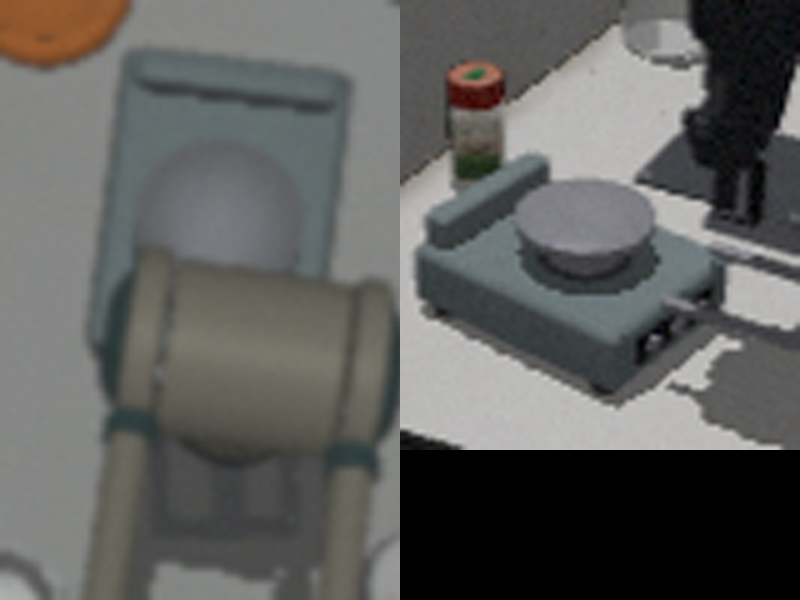

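The top crop shows the cap rim spanning columns 257.5 to 285.5, with its back edge at row 167.6. In the scene crop the near tine's tip is at (278,195), level with the gap under the flange. Checking with numbers:

Run:
```python
from h import *
d=pickle.load(open("im2.pkl","rb")); T,S=d["top"],d["scene"]
print("cap ctr top",plane(T,271.1,181.6,.084))
P=lambda x,y:(225+(x-400+.5)/5-.5,135+(y+.5)/5-.5)
l,r=P(516,222),P(656,222); print("rim",tri(T,(271.1,181.6),S,((l[0]+r[0])/2,l[1])))
print("tip seen",P(668,302),"expected",proj(S,[.5195,.032,.065]),proj(S,[.5195,.032,.072]), proj(S,[.5195,.0255,.072]))
t=cv2.cvtColor(T["frame"],cv2.COLOR_RGB2LAB).astype(int)-[0,128,128]
for v in (172,176,180): print(v,t[v,252:262].tolist(),t[v,281:291].tolist())
```

```text
cap ctr top [ 0.60210773 -0.00453512  0.084     ]
rim (array([ 0.59987998, -0.00560464,  0.08395359]), np.float64(0.004925186132841064))
tip seen (278.2, 195.0) expected (np.float64(275.9342968790841), np.float64(195.31744012436351)) (np.float64(276.01152650306955), np.float64(193.6042961797168)) (np.float64(276.92737246139933), np.float64(192.6790815289731))
172 [[134, -1, 1], [109, -1, 0], [103, -4, -1], [112, -4, -1], [115, -4, -2], [116, -4, -1], [114, -3, -3], [114, -3, -2], [112, -3, -2], [109, -2, -2]] [[110, -1, -2], [114, -2, -2], [116, -3, -2], [117, -4, -2], [115, -3, -2], [114, -3, -2], [114, -4, -2], [113, -4, -2], [114, -3, -2], [103, -3, -2]]
176 [[111, -2, 1], [98, -3, -1], [108, -3, -2], [113, -3, -3], [115, -4, -2], [114, -4, -2], [111, -2, -2], [107, -1, -1], [106, 0, -2], [106, 0, -2]] [[107, -1, -2], [106, 0, -1], [105, -1, -2], [108, -1, -2], [113, -3, -2], [115, -4, -2], [115, -3, -3], [115, -3, -2], [111, -4, -1], [101, -2, -2]]
180 [[105, -2, 0], [102, -4, -2], [112, -4, -2], [116, -3, -3], [116, -4, -2], [110, -2, -2], [107, -1, -1], [105, 1, -2], [109, -1, -1], [113, -1, -2]] [[111, 0, -2], [108, 0, -2], [107, 0, -2], [106, 0, -2], [108, -2, -2], [114, -4, -2], [115, -3, -2], [114, -5, -2], [105, -4, -2], [104, -2, -1]]
```

```bash
python3 -m pendant '[{"dx":0.008,"dy":-0.001,"dz":0,"rx":0,"ry":0,"rz":0,"hand":0},{"dx":0.012,"dy":0,"dz":0,"rx":0,"ry":0,"rz":0,"hand":0},{"dx":0.012,"dy":0,"dz":0,"rx":0,"ry":0,"rz":0,"hand":0},{"dx":0.012,"dy":0,"dz":0,"rx":0,"ry":0,"rz":0,"hand":0},{"dx":0.012,"dy":0,"dz":0,"rx":0,"ry":0,"rz":0,"hand":0}]';python3 -m pendant '[{"dx":0.012,"dy":0,"dz":0,"rx":0,"ry":0,"rz":0,"hand":0},{"dx":0.012,"dy":0,"dz":0,"rx":0,"ry":0,"rz":0,"hand":0},{"dx":0.012,"dy":0,"dz":0,"rx":0,"ry":0,"rz":0,"hand":0},{"dx":0.01,"dy":0,"dz":0,"rx":0,"ry":0,"rz":0,"hand":0},{"dx":0.008,"dy":0,"dz":0,"rx":0,"ry":0,"rz":0,"hand":0},{"dx":0.005,"dy":0,"dz":0,"rx":0,"ry":0,"rz":0,"hand":0},{"dx":0,"dy":0,"dz":0,"rx":0,"ry":0,"rz":0,"hand":0},{"dx":0,"dy":0,"dz":0,"rx":0,"ry":0,"rz":0,"hand":0}]'
python3 - <<'E'
from rig import manip
from h import *
d={n:manip.get_image(n) for n in("scene",)}; pickle.dump(d,open("im3.pkl","wb"))
cv2.imwrite("pics/c4.png",crop(d["scene"],225,130,315,220,6))
p=manip.get_state(); print(p["position"],p["contact_force"])
E
```

```text
clock: 7.72
position: [0.5439, -0.0057, 0.1329]
ee_rot: [0.0, 1.0, 0.008, 0.001]
contact_force: [0.3, -0.2, -1.4]
width: 0.0132
gripper_force: 78.0
clock: 8.38
position: [0.6005, -0.0047, 0.1325]
ee_rot: [0.0, 1.0, 0.008, -0.0]
contact_force: [-0.6, 0.5, -1.8]
width: 0.0134
gripper_force: 78.0
[ 0.60009941 -0.00467366  0.13261146] [ 0.51452403  0.82607675 -2.02155928]
```

View pics/c4.png

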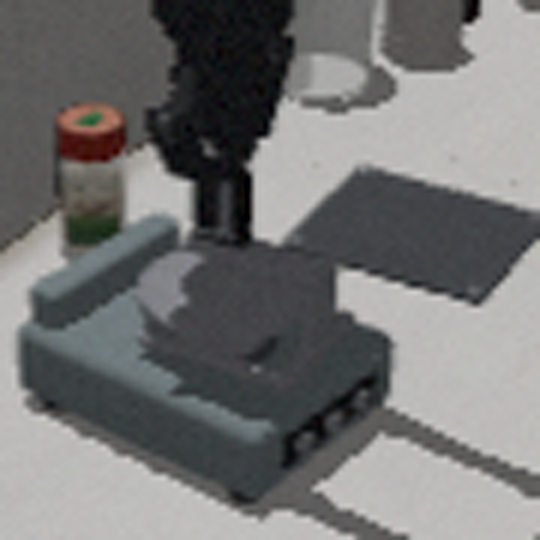

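The tines are in under the flange with no contact: crossbar at scene (270,192), arm over the cap, and the force flat. Next I pull straight up slowly.

```bash
python3 -m pendant '[{"dx":0.0015,"dy":0,"dz":-0.003,"rx":0,"ry":0,"rz":0,"hand":0},{"dx":0,"dy":0,"dz":-0.003,"rx":0,"ry":0,"rz":0,"hand":0},{"dx":0,"dy":0,"dz":-0.002,"rx":0,"ry":0,"rz":0,"hand":0},{"dx":0,"dy":0,"dz":-0.001,"rx":0,"ry":0,"rz":0,"hand":0},{"dx":0,"dy":0,"dz":-0.001,"rx":0,"ry":0,"rz":0,"hand":0},{"dx":0,"dy":0,"dz":-0.001,"rx":0,"ry":0,"rz":0,"hand":0},{"dx":0,"dy":0,"dz":-0.001,"rx":0,"ry":0,"rz":0,"hand":0}]'; for i in 1 2; do python3 -m pendant '[{"dx":0,"dy":0,"dz":-0.001,"rx":0,"ry":0,"rz":0,"hand":0},{"dx":0,"dy":0,"dz":-0.001,"rx":0,"ry":0,"rz":0,"hand":0},{"dx":0,"dy":0,"dz":-0.001,"rx":0,"ry":0,"rz":0,"hand":0}]' | grep -E 'pos|contact|width'; done
```

```text
clock: 9.02
position: [0.6019, -0.0048, 0.1443]
ee_rot: [0.0, 1.0, 0.008, -0.0]
contact_force: [1.2, -0.1, -8.1]
width: 0.0132
gripper_force: 77.7
position: [0.6015, -0.0048, 0.1453]
contact_force: [3.7, -0.7, -23.4]
width: 0.013
position: [0.601, -0.0046, 0.1461]
contact_force: [6.2, -1.0, -30.8]
width: 0.0135
```

Run:
```python
from rig import manip
from h import *
d={n:manip.get_image(n) for n in("scene","top")}; pickle.dump(d,open("im4.pkl","wb"))
c=np.zeros((600,800,3),np.uint8)
c[:]=0
c[:480,:480]=crop(d["scene"],230,140,310,220,6)
c[:,485:785]=crop(d["top"],240,140,300,260,5)
cv2.imwrite("pics/c5.png",c)
p=manip.get_state()
for k in p: print(k,np.round(p[k],4))
```

```text
clock 9.6167
qpos [-1.2340e-01  3.7260e-01  1.5741e+00 -3.0000e-04  1.1997e+00  1.4322e+00]
qd [ 0.0001 -0.0272 -0.0295  0.0005  0.0373 -0.0001]
effort [ 5.02000e-01 -5.31490e+01 -2.64501e+01  2.18300e-01  5.30200e-01
 -6.30000e-03]
position [ 0.601  -0.0047  0.148 ]
ee_rot [-2.0e-04  1.0e+00  7.7e-03 -2.4e-03]
contact_force [  1.0768  -0.1398 -12.0288]
moment [-0.1599 -0.3647 -0.0162]
gripper_force 81.1636
width 0.0129
```

View pics/c5.png

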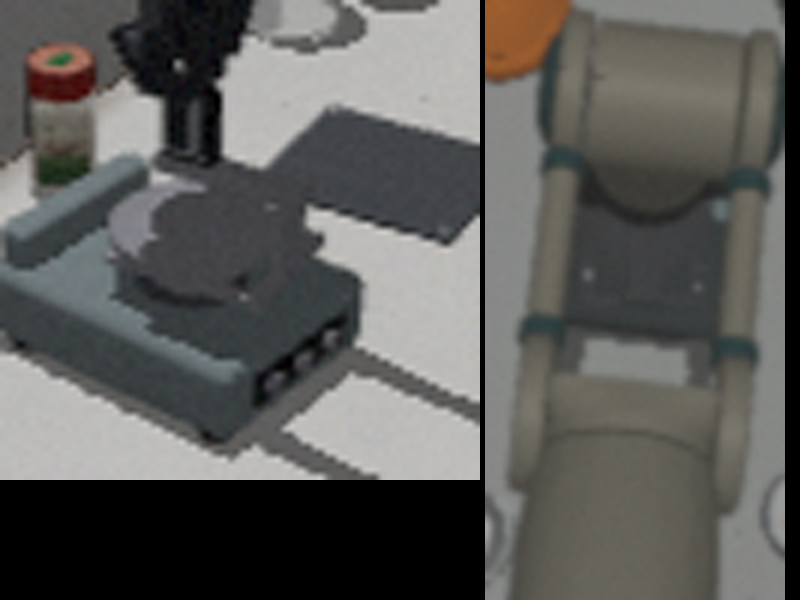

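The force has dropped from 31 to 12 N and the tool is rising, so the cap is popping free. In the scene crop it still sits on the tines at about (257,180). I keep rising gently.

```bash
python3 -m pendant '[{"dx":0,"dy":0,"dz":-0.001,"rx":0,"ry":0,"rz":0,"hand":0},{"dx":0,"dy":0,"dz":-0.001,"rx":0,"ry":0,"rz":0,"hand":0},{"dx":0,"dy":0,"dz":-0.001,"rx":0,"ry":0,"rz":0,"hand":0},{"dx":0,"dy":0,"dz":0,"rx":0,"ry":0,"rz":0,"hand":0},{"dx":0,"dy":0,"dz":0,"rx":0,"ry":0,"rz":0,"hand":0}]'; python3 -m pendant '[{"dx":0,"dy":0,"dz":-0.003,"rx":0,"ry":0,"rz":0,"hand":0},{"dx":0,"dy":0,"dz":-0.004,"rx":0,"ry":0,"rz":0,"hand":0},{"dx":0,"dy":0,"dz":-0.005,"rx":0,"ry":0,"rz":0,"hand":0},{"dx":0,"dy":0,"dz":-0.005,"rx":0,"ry":0,"rz":0,"hand":0},{"dx":0,"dy":0,"dz":-0.005,"rx":0,"ry":0,"rz":0,"hand":0},{"dx":0,"dy":0,"dz":-0.005,"rx":0,"ry":0,"rz":0,"hand":0},{"dx":0,"dy":0,"dz":-0.005,"rx":0,"ry":0,"rz":0,"hand":0},{"dx":0,"dy":0,"dz":-0.003,"rx":0,"ry":0,"rz":0,"hand":0},{"dx":0,"dy":0,"dz":-0.001,"rx":0,"ry":0,"rz":0,"hand":0},{"dx":0,"dy":0,"dz":0,"rx":0,"ry":0,"rz":0,"hand":0}]'
python3 - <<'E'
from rig import manip
from h import *
d={n:manip.get_image(n) for n in("scene","top")}; pickle.dump(d,open("im5.pkl","wb"))
cv2.imwrite("pics/c6.png",crop(d["scene"],230,130,310,220,6))
p=manip.get_state(); print(p["position"],p["contact_force"],p["moment"])
E
```

```text
clock: 10.03
position: [0.6034, -0.0047, 0.1563]
ee_rot: [0.0, 1.0, 0.008, 0.002]
contact_force: [-0.2, -0.1, -1.4]
width: 0.0131
gripper_force: 82.6
clock: 10.87
position: [0.6023, -0.0047, 0.1901]
ee_rot: [0.0, 1.0, 0.008, 0.0]
contact_force: [-0.6, 0.0, -3.8]
width: 0.0133
gripper_force: 82.4
[ 0.60200682 -0.00471897  0.18955171] [-0.42059167  0.29688924 -3.51325567] [ 0.04557925 -0.09602304  0.03809655]
```

View pics/c6.png

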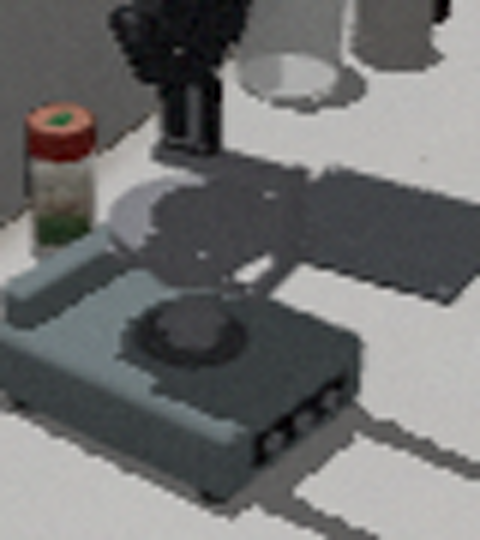

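The cap is off and level on the tines (scene about (255,168)), and the bare hub shows below at (262,184). The load of 3.5 N matches puller plus cap. I carry it to the mat centre with gentle ramps.

```bash
python3 -m pendant '[{"dx":0,"dy":-0.003,"dz":0,"rx":0,"ry":0,"rz":0,"hand":0},{"dx":0,"dy":-0.006,"dz":0,"rx":0,"ry":0,"rz":0,"hand":0},{"dx":0,"dy":-0.009,"dz":0,"rx":0,"ry":0,"rz":0,"hand":0},{"dx":0,"dy":-0.012,"dz":0,"rx":0,"ry":0,"rz":0,"hand":0},{"dx":-0.001,"dy":-0.015,"dz":0,"rx":0,"ry":0,"rz":0,"hand":0},{"dx":-0.001,"dy":-0.018,"dz":0,"rx":0,"ry":0,"rz":0,"hand":0},{"dx":-0.001,"dy":-0.018,"dz":0,"rx":0,"ry":0,"rz":0,"hand":0},{"dx":-0.001,"dy":-0.018,"dz":0,"rx":0,"ry":0,"rz":0,"hand":0},{"dx":-0.001,"dy":-0.018,"dz":0,"rx":0,"ry":0,"rz":0,"hand":0},{"dx":-0.001,"dy":-0.018,"dz":0,"rx":0,"ry":0,"rz":0,"hand":0},{"dx":-0.001,"dy":-0.018,"dz":0,"rx":0,"ry":0,"rz":0,"hand":0},{"dx":-0.001,"dy":-0.018,"dz":0,"rx":0,"ry":0,"rz":0,"hand":0}]'; python3 -m pendant '[{"dx":0,"dy":-0.018,"dz":0,"rx":0,"ry":0,"rz":0,"hand":0},{"dx":0,"dy":-0.018,"dz":0,"rx":0,"ry":0,"rz":0,"hand":0},{"dx":0,"dy":-0.015,"dz":0,"rx":0,"ry":0,"rz":0,"hand":0},{"dx":0,"dy":-0.012,"dz":0,"rx":0,"ry":0,"rz":0,"hand":0},{"dx":0,"dy":-0.009,"dz":0,"rx":0,"ry":0,"rz":0,"hand":0},{"dx":0,"dy":-0.006,"dz":0,"rx":0,"ry":0,"rz":0,"hand":0},{"dx":0,"dy":-0.006,"dz":0,"rx":0,"ry":0,"rz":0,"hand":0},{"dx":0,"dy":-0.003,"dz":0,"rx":0,"ry":0,"rz":0,"hand":0},{"dx":0,"dy":0,"dz":0,"rx":0,"ry":0,"rz":0,"hand":0},{"dx":0,"dy":0,"dz":0,"rx":0,"ry":0,"rz":0,"hand":0}]'
```

```text
clock: 11.97
position: [0.5908, 0.1687, 0.1898]
ee_rot: [-0.0, 1.0, 0.008, -0.0]
contact_force: [0.2, -0.7, -3.9]
width: 0.0132
gripper_force: 82.4
clock: 12.8
position: [0.5903, 0.2526, 0.1897]
ee_rot: [0.0, 1.0, 0.007, -0.0]
contact_force: [-0.7, -0.6, -3.5]
width: 0.0128
gripper_force: 82.5
```

```bash
python3 -m pendant '[{"dx":0,"dy":0,"dz":0.003,"rx":0,"ry":0,"rz":0,"hand":0},{"dx":0,"dy":0,"dz":0.006,"rx":0,"ry":0,"rz":0,"hand":0},{"dx":0,"dy":0,"dz":0.009,"rx":0,"ry":0,"rz":0,"hand":0},{"dx":0,"dy":0,"dz":0.012,"rx":0,"ry":0,"rz":0,"hand":0},{"dx":0,"dy":0,"dz":0.012,"rx":0,"ry":0,"rz":0,"hand":0},{"dx":0,"dy":0,"dz":0.012,"rx":0,"ry":0,"rz":0,"hand":0},{"dx":0,"dy":0,"dz":0.012,"rx":0,"ry":0,"rz":0,"hand":0},{"dx":0,"dy":0,"dz":0.009,"rx":0,"ry":0,"rz":0,"hand":0},{"dx":0,"dy":0,"dz":0.006,"rx":0,"ry":0,"rz":0,"hand":0},{"dx":0,"dy":0,"dz":0.003,"rx":0,"ry":0,"rz":0,"hand":0},{"dx":0,"dy":0,"dz":0.002,"rx":0,"ry":0,"rz":0,"hand":0},{"dx":0,"dy":0,"dz":0,"rx":0,"ry":0,"rz":0,"hand":0}]'
for i in 1 2 3 4; do python3 -m pendant '[{"dx":0,"dy":0,"dz":0.001,"rx":0,"ry":0,"rz":0,"hand":0},{"dx":0,"dy":0,"dz":0.001,"rx":0,"ry":0,"rz":0,"hand":0},{"dx":0,"dy":0,"dz":0.001,"rx":0,"ry":0,"rz":0,"hand":0},{"dx":0,"dy":0,"dz":0.001,"rx":0,"ry":0,"rz":0,"hand":0}]' | grep -E 'pos|contact'; done
```

```text
clock: 13.8
position: [0.5903, 0.2531, 0.1036]
ee_rot: [0.0, 1.0, 0.008, -0.0]
contact_force: [0.2, -0.4, -3.2]
width: 0.013
gripper_force: 82.5
position: [0.5904, 0.2532, 0.1001]
contact_force: [-0.6, 0.1, -4.4]
position: [0.5902, 0.2531, 0.0957]
contact_force: [0.1, 0.2, -2.9]
position: [0.5902, 0.2531, 0.0916]
contact_force: [-0.0, -0.4, -3.3]
position: [0.5904, 0.2532, 0.0879]
contact_force: [0.7, 1.3, -2.2]
```

```bash
python3 -m pendant '[{"dx":0,"dy":0,"dz":0.001,"rx":0,"ry":0,"rz":0,"hand":0},{"dx":0,"dy":0,"dz":0.001,"rx":0,"ry":0,"rz":0,"hand":0},{"dx":0,"dy":0,"dz":0.001,"rx":0,"ry":0,"rz":0,"hand":0},{"dx":0,"dy":0,"dz":0.001,"rx":0,"ry":0,"rz":0,"hand":0},{"dx":0,"dy":0,"dz":0.0015,"rx":0,"ry":0,"rz":0,"hand":0},{"dx":0,"dy":0,"dz":0,"rx":0,"ry":0,"rz":0,"hand":0},{"dx":0,"dy":0,"dz":0,"rx":0,"ry":0,"rz":0,"hand":0}]'
python3 - <<'E'
from rig import manip
from h import *
d={n:manip.get_image(n) for n in("scene","top")}; pickle.dump(d,open("im6.pkl","wb"))
cv2.imwrite("pics/c7.png",crop(d["scene"],175,170,275,270,6))
p=manip.get_state(); print(p["position"],p["contact_force"],p["moment"])
E
```

```text
clock: 15.72
position: [0.5901, 0.2531, 0.0821]
ee_rot: [0.0, 1.0, 0.008, -0.0]
contact_force: [0.4, -0.4, -2.7]
width: 0.013
gripper_force: 82.5
[0.59025838 0.25314339 0.08227818] [ 0.39478221 -0.85555142 -2.90628517] [ 0.01078335 -0.05841654  0.0171233 ]
```

View pics/c7.png

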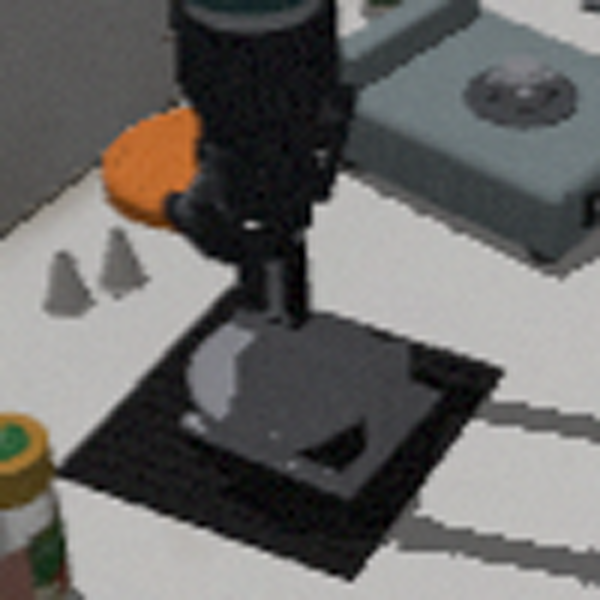

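The cap looks level on the mat under the puller (scene about (222,236)). The force is too noisy to confirm unloading, so I'll average it.

```bash
python3 - <<'E'
from rig import manip
import numpy as np
F=[]
for i in range(12): manip.get_image("scene"); F.append(manip.get_state()["contact_force"])
print(np.mean(F,0),np.std(F,0))
E
python3 -m pendant '[{"dx":0,"dy":0,"dz":0.001,"rx":0,"ry":0,"rz":0,"hand":0},{"dx":0,"dy":0,"dz":0.001,"rx":0,"ry":0,"rz":0,"hand":0},{"dx":0,"dy":0,"dz":0,"rx":0,"ry":0,"rz":0,"hand":0},{"dx":0,"dy":0,"dz":0,"rx":0,"ry":0,"rz":0,"hand":0}]'
python3 - <<'E'
from rig import manip
import numpy as np
F=[]
for i in range(12): manip.get_image("scene"); F.append(manip.get_state()["contact_force"])
print(np.mean(F,0),np.std(F,0),manip.get_state()["position"])
E
```

```text
[ 0.09183879 -0.18232387 -2.30423619] [0.71629397 0.55227841 0.25949949]
clock: 16.75
position: [0.5901, 0.2531, 0.0801]
ee_rot: [0.0, 1.0, 0.008, -0.0]
contact_force: [-0.3, -0.3, -1.7]
width: 0.013
gripper_force: 82.5
[-0.12526501  0.06205507 -2.11709534] [0.4919033  0.5958628  0.37258579] [0.59021778 0.25310614 0.08025475]
```

The averaged load is 2.2 N, about the puller alone, so the cap stands on the mat. Now I draw the fork out along its own axis.

```bash
python3 -m pendant '[{"dx":-0.003,"dy":0,"dz":0,"rx":0,"ry":0,"rz":0,"hand":0},{"dx":-0.005,"dy":0,"dz":0,"rx":0,"ry":0,"rz":0,"hand":0},{"dx":-0.007,"dy":0,"dz":0,"rx":0,"ry":0,"rz":0,"hand":0},{"dx":-0.007,"dy":0,"dz":0,"rx":0,"ry":0,"rz":0,"hand":0},{"dx":-0.007,"dy":0,"dz":0,"rx":0,"ry":0,"rz":0,"hand":0}]'; python3 -m pendant '[{"dx":-0.01,"dy":0,"dz":0,"rx":0,"ry":0,"rz":0,"hand":0},{"dx":-0.01,"dy":0,"dz":0,"rx":0,"ry":0,"rz":0,"hand":0},{"dx":-0.01,"dy":0,"dz":0,"rx":0,"ry":0,"rz":0,"hand":0},{"dx":-0.01,"dy":0,"dz":0,"rx":0,"ry":0,"rz":0,"hand":0},{"dx":-0.01,"dy":0,"dz":0,"rx":0,"ry":0,"rz":0,"hand":0},{"dx":-0.01,"dy":0,"dz":0,"rx":0,"ry":0,"rz":0,"hand":0},{"dx":-0.01,"dy":0,"dz":0,"rx":0,"ry":0,"rz":0,"hand":0},{"dx":-0.008,"dy":0,"dz":0,"rx":0,"ry":0,"rz":0,"hand":0},{"dx":0,"dy":0,"dz":0,"rx":0,"ry":0,"rz":0,"hand":0},{"dx":0,"dy":0,"dz":0,"rx":0,"ry":0,"rz":0,"hand":0}]'
python3 - <<'E'
from rig import manip
from h import *
d={n:manip.get_image(n) for n in("scene","top")}; pickle.dump(d,open("im7.pkl","wb"))
c=np.zeros((500,800,3),np.uint8)
c[:500,:400]=crop(d["scene"],185,180,265,280,5); c[:500,400:]=crop(d["top"],165,150,245,250,5)
cv2.imwrite("pics/c8.png",c)
E
```

```text
clock: 17.77
position: [0.56, 0.2526, 0.0802]
ee_rot: [0.0, 1.0, 0.008, -0.0]
contact_force: [0.7, 0.6, -2.1]
width: 0.0125
gripper_force: 82.5
clock: 18.6
position: [0.4831, 0.2516, 0.0804]
ee_rot: [-0.0, 1.0, 0.008, 0.0]
contact_force: [-0.5, 0.1, -1.9]
width: 0.0128
gripper_force: 82.5
```

View pics/c8.png

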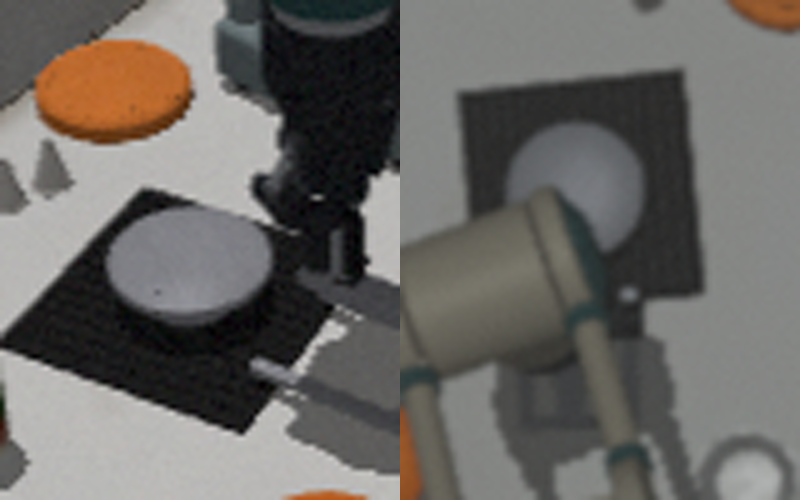

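The cap sits level on the mat, flange up, with its whole foot well inside (top view about (280,188), mat centred near (281,187)), and the fork is fully out. Now lift and carry the puller back.

```bash
python3 -m pendant '[{"dx":0,"dy":0,"dz":-0.01,"rx":0,"ry":0,"rz":0,"hand":0},{"dx":0,"dy":0,"dz":-0.02,"rx":0,"ry":0,"rz":0,"hand":0},{"dx":0,"dy":0,"dz":-0.02,"rx":0,"ry":0,"rz":0,"hand":0},{"dx":0,"dy":0,"dz":-0.02,"rx":0,"ry":0,"rz":0,"hand":0},{"dx":0,"dy":0,"dz":-0.02,"rx":0,"ry":0,"rz":0,"hand":0},{"dx":0,"dy":0,"dz":-0.015,"rx":0,"ry":0,"rz":0,"hand":0},{"dx":0,"dy":0.01,"dz":-0.005,"rx":0,"ry":0,"rz":0,"hand":0},{"dx":0,"dy":0.02,"dz":0,"rx":0,"ry":0,"rz":0,"hand":0},{"dx":0,"dy":0.025,"dz":0,"rx":0,"ry":0,"rz":0,"hand":0},{"dx":0,"dy":0.025,"dz":0,"rx":0,"ry":0,"rz":0,"hand":0},{"dx":0,"dy":0.025,"dz":0,"rx":0,"ry":0,"rz":0,"hand":0},{"dx":0,"dy":0.025,"dz":0,"rx":0,"ry":0,"rz":0,"hand":0}]'; python3 -m pendant '[{"dx":0,"dy":0.025,"dz":0,"rx":0,"ry":0,"rz":0,"hand":0},{"dx":0,"dy":0.025,"dz":0,"rx":0,"ry":0,"rz":0,"hand":0},{"dx":0,"dy":0.025,"dz":0,"rx":0,"ry":0,"rz":0,"hand":0},{"dx":0,"dy":0.025,"dz":0,"rx":0,"ry":0,"rz":0,"hand":0},{"dx":0.01,"dy":0.025,"dz":0,"rx":0,"ry":0,"rz":0,"hand":0},{"dx":0.015,"dy":0.025,"dz":0,"rx":0,"ry":0,"rz":0,"hand":0},{"dx":0.015,"dy":0.025,"dz":0,"rx":0,"ry":0,"rz":0,"hand":0},{"dx":0.015,"dy":0.025,"dz":0,"rx":0,"ry":0,"rz":0,"hand":0},{"dx":0.015,"dy":0.025,"dz":0,"rx":0,"ry":0,"rz":0,"hand":0},{"dx":0.015,"dy":0.025,"dz":0,"rx":0,"ry":0,"rz":0,"hand":0},{"dx":0.015,"dy":0.025,"dz":0,"rx":0,"ry":0,"rz":0,"hand":0},{"dx":0.01,"dy":0.02,"dz":0,"rx":0,"ry":0,"rz":0,"hand":0}]'; python3 -m pendant '[{"dx":0.005,"dy":0.02,"dz":0,"rx":0,"ry":0,"rz":0,"hand":0},{"dx":0.005,"dy":0.015,"dz":0,"rx":0,"ry":0,"rz":0,"hand":0},{"dx":0,"dy":0.01,"dz":0,"rx":0,"ry":0,"rz":0,"hand":0},{"dx":0,"dy":0,"dz":0,"rx":0,"ry":0,"rz":0,"hand":0},{"dx":0,"dy":0,"dz":0,"rx":0,"ry":0,"rz":0,"hand":0},{"dx":0,"dy":0,"dz":0,"rx":0,"ry":0,"rz":0,"hand":0}]'
```

```text
clock: 19.7
position: [0.4849, 0.1196, 0.19]
ee_rot: [0.0, 1.0, 0.008, -0.0]
contact_force: [0.0, 0.8, -2.4]
width: 0.0131
gripper_force: 82.6
clock: 20.7
position: [0.6005, -0.1749, 0.1897]
ee_rot: [0.0, 1.0, 0.007, -0.0]
contact_force: [-0.0, 0.3, -1.8]
width: 0.0134
gripper_force: 82.6
clock: 21.2
position: [0.6098, -0.2155, 0.1903]
ee_rot: [-0.001, 1.0, 0.008, -0.0]
contact_force: [0.1, 0.0, -2.0]
width: 0.0132
gripper_force: 82.6
```

```bash
python3 -m pendant '[{"dx":0.002,"dy":0.015,"dz":0,"rx":0,"ry":0,"rz":0,"hand":0},{"dx":0.002,"dy":0.016,"dz":0,"rx":0,"ry":0,"rz":0,"hand":0},{"dx":0,"dy":0.0155,"dz":0,"rx":0,"ry":0,"rz":0,"hand":0},{"dx":0,"dy":0,"dz":0.01,"rx":0,"ry":0,"rz":0,"hand":0},{"dx":0,"dy":0,"dz":0.015,"rx":0,"ry":0,"rz":0,"hand":0},{"dx":0,"dy":0,"dz":0.02,"rx":0,"ry":0,"rz":0,"hand":0},{"dx":0,"dy":0,"dz":0.02,"rx":0,"ry":0,"rz":0,"hand":0},{"dx":0,"dy":0,"dz":0.015,"rx":0,"ry":0,"rz":0,"hand":0},{"dx":0,"dy":0,"dz":0.01,"rx":0,"ry":0,"rz":0,"hand":0},{"dx":0,"dy":0,"dz":0.005,"rx":0,"ry":0,"rz":0,"hand":0},{"dx":0,"dy":0,"dz":0,"rx":0,"ry":0,"rz":0,"hand":0},{"dx":0,"dy":0,"dz":0,"rx":0,"ry":0,"rz":0,"hand":0}]'
python3 - <<'E'
from rig import manip
from h import *
d={n:manip.get_image(n) for n in("scene","top")}; pickle.dump(d,open("im8.pkl","wb"))
c=np.zeros((500,800,3),np.uint8)
c[:450,:400]=crop(d["scene"],255,110,335,200,5); c[:450,400:]=crop(d["top"],305,135,385,225,5)
cv2.imwrite("pics/c9.png",c)
print(manip.get_state()["position"])
E
```

```text
clock: 22.2
position: [0.6155, -0.2634, 0.0956]
ee_rot: [0.0, 1.0, 0.008, 0.0]
contact_force: [0.5, 0.1, -2.5]
width: 0.0132
gripper_force: 82.7
[ 0.61598935 -0.26355447  0.09654142]
```

View pics/c9.png

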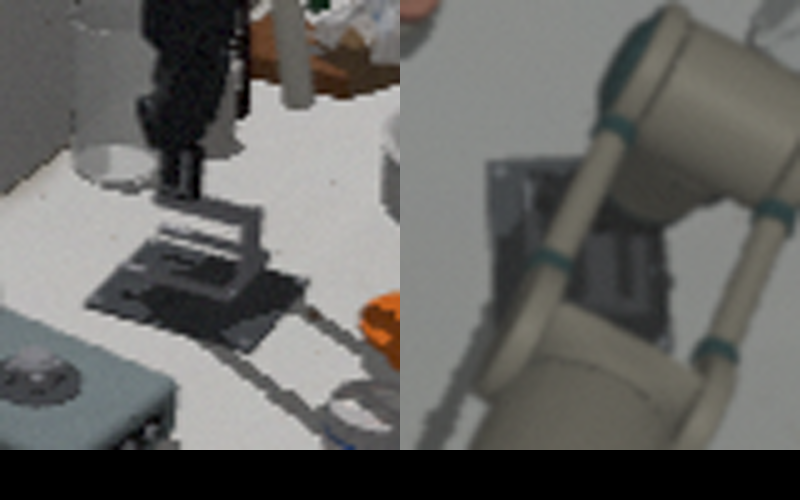

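The puller is level just above the rest plate (scene about (297,162)). Down gently to contact.

```bash
python3 -m pendant '[{"dx":-0.001,"dy":-0.0015,"dz":0.004,"rx":0,"ry":0,"rz":0,"hand":0},{"dx":0,"dy":0,"dz":0.005,"rx":0,"ry":0,"rz":0,"hand":0},{"dx":0,"dy":0,"dz":0.005,"rx":0,"ry":0,"rz":0,"hand":0},{"dx":0,"dy":0,"dz":0.003,"rx":0,"ry":0,"rz":0,"hand":0},{"dx":0,"dy":0,"dz":0.001,"rx":0,"ry":0,"rz":0,"hand":0},{"dx":0,"dy":0,"dz":0,"rx":0,"ry":0,"rz":0,"hand":0}]' | grep -E 'pos|contact'; for i in 1 2 3; do python3 -m pendant '[{"dx":0,"dy":0,"dz":0.001,"rx":0,"ry":0,"rz":0,"hand":0},{"dx":0,"dy":0,"dz":0.001,"rx":0,"ry":0,"rz":0,"hand":0}]' | grep -E 'pos|contact'; done
```

```text
position: [0.6138, -0.2614, 0.0766]
contact_force: [-0.7, 0.1, -2.3]
position: [0.6144, -0.2618, 0.0755]
contact_force: [-0.8, 0.6, -2.8]
position: [0.6142, -0.2616, 0.0733]
contact_force: [0.4, -0.1, -1.5]
position: [0.6143, -0.2617, 0.0731]
contact_force: [-3.2, 2.1, 12.3]
```

Contact felt at z 0.073, the same height as at pick-up. Relieve the pressure by 1 mm and open.

```bash
python3 -m pendant '[{"dx":0,"dy":0,"dz":-0.0008,"rx":0,"ry":0,"rz":0,"hand":0},{"dx":0,"dy":0,"dz":0,"rx":0,"ry":0,"rz":0,"hand":0},{"dx":0,"dy":0,"dz":0,"rx":0,"ry":0,"rz":0,"hand":0.02},{"dx":0,"dy":0,"dz":0,"rx":0,"ry":0,"rz":0,"hand":0.02},{"dx":0,"dy":0,"dz":0,"rx":0,"ry":0,"rz":0,"hand":0.04},{"dx":0,"dy":0,"dz":0,"rx":0,"ry":0,"rz":0,"hand":0.05},{"dx":0,"dy":0,"dz":0,"rx":0,"ry":0,"rz":0,"hand":0.05},{"dx":0,"dy":0,"dz":0,"rx":0,"ry":0,"rz":0,"hand":0.05}]' 20; python3 -m pendant '[{"dx":0,"dy":0,"dz":-0.005,"rx":0,"ry":0,"rz":0,"hand":0.05},{"dx":0,"dy":0,"dz":-0.015,"rx":0,"ry":0,"rz":0,"hand":0.05},{"dx":0,"dy":0,"dz":-0.025,"rx":0,"ry":0,"rz":0,"hand":0.05},{"dx":0,"dy":0,"dz":-0.025,"rx":0,"ry":0,"rz":0,"hand":0.05},{"dx":0,"dy":0,"dz":-0.025,"rx":0,"ry":0,"rz":0,"hand":0.05},{"dx":0,"dy":0,"dz":-0.025,"rx":0,"ry":0,"rz":0,"hand":0.05},{"dx":-0.025,"dy":0.01,"dz":-0.025,"rx":0,"ry":0,"rz":0,"hand":0.05},{"dx":-0.025,"dy":0.02,"dz":-0.015,"rx":0,"ry":0,"rz":0,"hand":0.05},{"dx":-0.025,"dy":0.02,"dz":0,"rx":0,"ry":0,"rz":0,"hand":0.05},{"dx":-0.025,"dy":0.025,"dz":0,"rx":0,"ry":0,"rz":0,"hand":0.05},{"dx":-0.025,"dy":0.025,"dz":0,"rx":0,"ry":0,"rz":0,"hand":0.05},{"dx":-0.025,"dy":0.025,"dz":0,"rx":0,"ry":0,"rz":0,"hand":0.05}]'; python3 -m pendant '[{"dx":-0.025,"dy":0.025,"dz":0,"rx":0,"ry":0,"rz":0,"hand":0.05},{"dx":-0.025,"dy":0.025,"dz":0,"rx":0,"ry":0,"rz":0,"hand":0.05},{"dx":-0.025,"dy":0.025,"dz":0,"rx":0,"ry":0,"rz":0,"hand":0.05},{"dx":-0.025,"dy":0.025,"dz":0,"rx":0,"ry":0,"rz":0,"hand":0.05},{"dx":-0.015,"dy":0.015,"dz":0,"rx":0,"ry":0,"rz":0,"hand":0.05},{"dx":0,"dy":0,"dz":0,"rx":0,"ry":0,"rz":0,"hand":0.05},{"dx":0,"dy":0,"dz":0,"rx":0,"ry":0,"rz":0,"hand":0.05}]'
python3 - <<'E'
from rig import manip
from h import *
d={n:manip.get_image(n) for n in("scene","top")}; pickle.dump(d,open("im9.pkl","wb")); T,S=d["top"],d["scene"]
c=np.zeros((600,800,3),np.uint8)
c[:300,:]=cv2.resize(crop(T,130,120,386,216,3),(800,300)); c[300:600,:500]=crop(S,165,120,340,280,3)[100:400,:500]
c[300:600,500:800]=crop(T,311,155,371,215,5)
c[300:,:500]=cv2.resize(crop(S,130,130,380,280,2),(500,300))
cv2.imwrite("pics/c10.png",c)
t=cv2.cvtColor(T["frame"],cv2.COLOR_RGB2LAB)[...,0].astype(float)
for c0,c1 in((327,335),(348,356)):
    ys=[]
    for r in range(174,194):
        w=np.clip(t[r,c0:c1]-90,0,None); ys.append(plane(T,(w*np.arange(c0,c1)).sum()/max(w.sum(),1e-6),r,.012)[1])
    print("tine y",np.mean(ys))
E
```

```text
clock: 23.97
position: [0.6141, -0.2616, 0.0719]
ee_rot: [0.0, 1.0, 0.008, -0.0]
contact_force: [0.3, 0.3, 0.5]
width: 0.05
gripper_force: 0.0
clock: 24.97
position: [0.4649, -0.3896, 0.2329]
ee_rot: [0.0, 1.0, 0.008, 0.0]
contact_force: [0.5, -0.8, -0.7]
width: 0.0503
gripper_force: 0.0
clock: 25.55
position: [0.352, -0.5063, 0.2323]
ee_rot: [-0.0, 1.0, 0.006, 0.0]
contact_force: [0.2, 0.6, 1.0]
width: 0.0503
gripper_force: 0.0
tine y -0.2217028004899023
tine y -0.2976524521957455
```

View pics/c10.png

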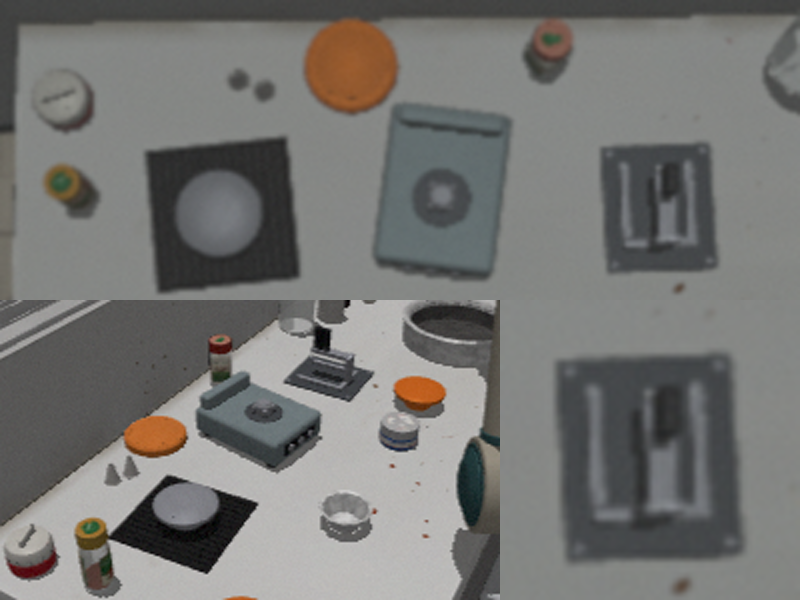

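The last view shows:
- **Cap:** level near the mat's middle (top about (200,187)).
- **Puller:** upright in the middle of the rest plate (about (344,185)), roughly 2 mm off centre in y.
- **Bystanders:** all where they were, and the arm is clear.

Handing in.

```bash
python3 -c "
from rig import manip
print(manip.sign_off())"
```

```text
the job is handed in; nothing more can be done
None
```

The job is handed in at about 26 s: the cap stands level, flange up, near the middle of the mat; the puller is upright on its rest plate about 2 mm off centre, and the bystanders look unmoved in the last picture.

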